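# Click the pill carousel on to the next filled compartment

### The arm

A 7-joint arm with a two-finger parallel gripper is mounted at the origin on the work surface. World frame = base frame: x ahead of the robot, y to its left, z up, the work surface at z = 0. Lengths are in m, angles in rad, forces in N, time in s.
With the tool pointing down it reaches from about 0.425 to 1.025 m from the base axis. Payload 3.6 kg.
Tool frame: the origin (TCP) lies midway between the tips of the shut fingers; the grasp point (between the pads) lies 19 mm behind it; z points along the fingers, y is the line along which they close (so a half turn about z gives the same grasp; the last joint's range is limited). The gripper opens to 85 mm and grips with 20 to 120 N. Pads are 22 mm wide; open, the fingers measure 114 mm over their backs; the gripper's body (76 mm by 85 mm) begins 54 mm behind the grasp point. The pads swing forward as they close: fully open they stand 13 mm farther back than shut.
Start: joints at [-0.093, 0.591, 0.048, 1.609, -0.033, 0.943, -0.034], TCP at [0.725, 0, 0.231] pointing down, gripper open.
Joint ranges: [-2.69, 2.69], [-0.47, 2.24], [-1.27, 1.36], [0.19, 2.51], [-1.53, 4.68], [0.08, 2.07], [-3.09, 3.09]. Speed limits (rad/s): [2.57, 2.57, 3.14, 3.14, 3.14, 3.14, 3.14].

### API

Orientations are given as a unit quaternion [w, x, y, z].
In Python, from cell import arm, kin, state, viewer gives the robot as it stands. Calls block until the motion is done:
- arm.move_pose(position, orientation): joint-space move of the TCP to a pose.
- arm.servo_line(position, rot=None, vel=0.15): straight line of the TCP; rot=None keeps the orientation; vel is the mean speed in m/s.
- arm.move_j(angles): joint-space move.
- arm.move_gripper(opening, effort=None): finger opening in m; effort is the grip in N (None keeps the last); returns when the fingers have stopped.
- arm.dwell(seconds).
- kin.solve_ik(position, orientation): joint angles nearest the present ones, or None.
- state(): the state.
- viewer.grab_frame(name): name is "scene" or "side" or "wrist"; returns the picture (480x640x3 uint8, blue, green, red); there is no depth.
- viewer.calibration(name): a dict with "K" (3x3 intrinsics, pixels), "world_to_cam" (4x4, takes a point from world to camera coordinates); the wrist camera has in their place "T_tool_cam" (4x4, takes a point from camera to tool coordinates, whose origin is the TCP and whose axes are the flange's). Camera axes: x right, y down, z forward; pixel columns grow to the right and rows downward; lengths in m; the calibration is good to about 2 mm. A picture is of the moment at which its call begins: read the wrist's pose just before it. calibration takes no time and is no camera call.
A pose or a line that the arm cannot do raises arm.Unreachable and nothing moves.
- arm.hand_in(): hands the job in, once; it reports no verdict.
The state is a dict: "time": time; "joints": joint angles; "joint_velocities": joint speeds; "effort": joint torques, N m; "tcp_pos": TCP position; "tcp_rot": TCP orientation; "ft_force": force on the tool from outside, world axes, zero at the start; "moment": the same for the moment, N m; "grip_width": finger opening in m.
Only numpy, scipy, OpenCV 4.12 (cv2) and the standard library are available. Lean on these libraries where they do the work, as an engineer would, in place of code of your own. Each camera call takes 0.05 s, during which the arm holds its last target. There are 200 camera calls.

### The job

The opening in the lid of the pill carousel stands over an empty compartment. With a fingertip, lightly flick the lobes on the edge of its wheel so that it turns clockwise (seen from above), click by click, until the first compartment that still holds capsules has clicked into place under the opening, and not past it. Leave the carousel standing where it is: do not pinch, lift, shove or press it hard, and leave the other things on the counter alone.

Things in the scene. Friction and masses are not known exactly. Their poses are not given: they have to be found in the camera images.
- carousel: the pill carousel: a round plastic dispenser, white wheel on a grey base, loose on four rubber feet on the counter, about 0.9 kg, 184 mm across the lobes, 52 mm tall. Origin: centre of its underside, on the wheel's vertical axis; z up; its own -x points to the opening in the lid and to the pouring lip. Base disc: 69 mm radius, up to 13 mm above the counter.
- wheel (a joint): angle of the white wheel in its base, growing clockwise seen from above. 0: first filled compartment exactly under the opening; it starts 2, 3 or 4 clicks short (-1.57, -2.36 or -3.14). Eight compartments of 45 degrees; a spring detent clicks at each multiple of 0.785 rad: let go anywhere, the wheel falls into the nearest click. Turning it takes at most about 1.5 N at the lobes.
- first_filled (a point): middle of the first filled compartment (four brown capsules, 22 mm long, lie in it), 45 mm from the wheel's axis, 21 mm above the counter; turns with the wheel. Seen from above, the two other filled compartments are the next ones counter-clockwise from it; the other five are empty.
- lobe_end (a point): outer end of one of the wheel's eight finger lobes, the one at the clockwise wall of the first filled compartment, 28 mm above the counter; turns with the wheel. A lobe stands at each compartment wall (every 45 degrees): 13 mm wide, round end, out to 92 mm radius, 15 to 41 mm above the counter. Between lobes: rim at 74 mm radius, free gap about 50 mm wide.
- opening (a point): middle of the 45 degree wedge-shaped opening in the carousel's lid, framed in grey (frame up to 49 mm above the counter), 45 mm from the wheel's axis; does not turn with the wheel.
- lid_middle (a point): top of the cap nut in the middle of the carousel, on the wheel's axis, 52 mm above the counter. The fixed lid around it is clear plastic, 71 mm radius, top 46 mm above the counter; the wheel's lobes stand out beyond it.
- lip_end (a point): end of the flat grey pouring lip of the base, below the opening, 128 mm from the wheel's axis; the lip is 44 mm wide and at most 10 mm high, so a finger passes over it below the lobes' tops.
- bottle_a: amber glass swing-top bottle, smaller one, 65 mm across, 165 mm tall, standing; a bystander to leave alone. Origin: centre of its underside, z up
- bottle_b: amber glass swing-top bottle, larger one, 72 mm across, 195 mm tall, standing; a bystander to leave alone. Origin: centre of its underside, z up
- mortar: blue ceramic mortar, 114 mm across the rim, 68 mm tall, standing; a bystander to leave alone. Origin: centre of its underside, z up
- jar: clear plastic jar with a white snap lid, 89 mm across, 90 mm tall, standing near the carousel; a bystander to leave alone. Origin: centre of its underside, z up
- scoop: steel measuring scoop, bowl 48 mm across and 22 mm tall (origin under the bowl), with a flat handle 75 mm long towards the scoop's own -x, near the carousel; a bystander to leave alone
- cup: small white ceramic pill cup, 50 mm across, 32 mm tall, standing before the carousel's pouring lip; a bystander to leave alone. Origin: centre of its underside, z up

How it is judged:
At the end, for the whole second after the job is handed in: The wheel rests in the click where the first filled compartment is under the opening (joint within 0.15 rad of 0), the carousel stands flat within 30 mm of where it stood (opening within 40 mm), and every bystander is upright and within 15 mm of where it stood (value of joint wheel between -0.15 and 0.15 rad and velocity of joint wheel between -0.1 and 0.1 rad/s and distance of carousel from where it was at the start of the episode below 0.03 m and distance of opening from where it was at the start of the episode below 0.04 m and height (world z) of carousel below 0.005 m and angle between carousel's own z axis and vertical below 0.05 rad and linear speed of carousel below 0.01 m/s and distance of each of bottle_a, bottle_b, mortar, jar, scoop, cup from where it was at the start of the episode below 0.015 m and angle between each of bottle_a, bottle_b, mortar, jar, scoop, cup's own z axis and vertical below 0.1 rad); the robot touches nothing.
It fails at once if the wheel is turned past the first filled compartment (more than half a click beyond it) (value of joint wheel above 0.42 rad).
It fails at once if the wheel is turned backwards, a click or more beyond the farthest start (value of joint wheel below -3.75 rad).
It fails at once if the carousel is lifted, tipped, or shoved away (more than 40 mm, its opening more than 50 mm) (height (world z) of carousel above 0.008 m or angle between carousel's own z axis and vertical above 0.12 rad or distance of carousel from where it was at the start of the episode above 0.04 m or distance of opening from where it was at the start of the episode above 0.05 m).
It fails at once if the carousel or its wheel is pinched or pressed hard (more than 15 N from the fingers or arm) (contact force between any of the fingers, the arm and carousel above 15 N).
It fails at once if a bystander is moved more than 20 mm or knocked over (distance of any of bottle_a, bottle_b, mortar, jar, scoop, cup from where it was at the start of the episode above 0.02 m or angle between any of bottle_a, bottle_b, mortar, jar, scoop, cup's own z axis and vertical above 0.25 rad).
It also fails if it takes over 51 s, if anything falls off the work surface, if the arm or the gripper's body presses on something with over 40 N, if the wrist force passes 120 N, or if a joint passes its speed limit or range.

## Working session

There is one attempt and no reset: what is moved stays moved. The work goes in short steps, each a Python script; the robot and the scene stay as the last script left them, time stands still between calls to the robot, and variables do not carry over. Pictures are saved under pics/ and viewed, on a budget of 10 in all, crops included, one or two more only if the job needs it, and the job is handed in when it is done.

```bash
mkdir -p pics; python3 - <<'E'
from cell import viewer,state
import cv2,json
for n in("scene","side","wrist"):
    cv2.imwrite(f"pics/{n}0.png",viewer.grab_frame(n)); c=viewer.calibration(n); print(n,{k:getattr(v,'tolist',lambda:v)() for k,v in c.items()})
s=state();print(s["time"],s["tcp_pos"],s["tcp_rot"])
E
```

```text
scene {'K': [[473.77040249772756, 0.0, 326.3340845504029], [0.0, 473.77040249772756, 244.05817632582983], [0.0, 0.0, 1.0]], 'world_to_cam': [[-0.5086504556129428, 0.8609720926667601, 0.0013302833404282809, 0.2973090108445628], [0.7206331833709474, 0.42658462712266987, -0.5465467692039423, -0.3544703657545412], [-0.47112899404451897, -0.27704261685096887, -0.8374275248754167, 1.4001808531900448], [0.0, 0.0, 0.0, 1.0]]}
side {'K': [[567.5358396402787, 0.0, 313.0646224731349], [0.0, 567.5358396402787, 239.17811026952492], [0.0, 0.0, 1.0]], 'world_to_cam': [[-0.9939668648856143, -0.10965876812827435, -0.0021968345528412918, 0.5590239182327242], [-0.07821026007406146, 0.7226699127675009, -0.686754215421908, 0.11530599701676122], [0.07689620750473242, -0.6824391194481761, -0.7268863883153867, 1.1716504064040847], [0.0, 0.0, 0.0, 1.0]]}
wrist {'K': [[344.51493354043845, 0.0, 321.16768306754875], [0.0, 344.51493354043845, 238.40571869469858], [0.0, 0.0, 1.0]], 'T_tool_cam': [[0.001172860894304667, -0.9466763839014259, -0.32218387383703667, 0.08380618743475969], [0.9999993102317478, 0.0011305267155908068, 0.0003185048992703822, -0.00032096593339348], [6.271641040913155e-05, -0.3221840251667706, 0.9466770568646873, -0.14271737577363397], [0.0, 0.0, 0.0, 1.0]]}
0.15 [7.24399635e-01 1.12141012e-06 2.30411442e-01] [-5.44252297e-04  7.07078652e-01  7.07134421e-01 -6.27697464e-04]
```

View pics/scene0.png

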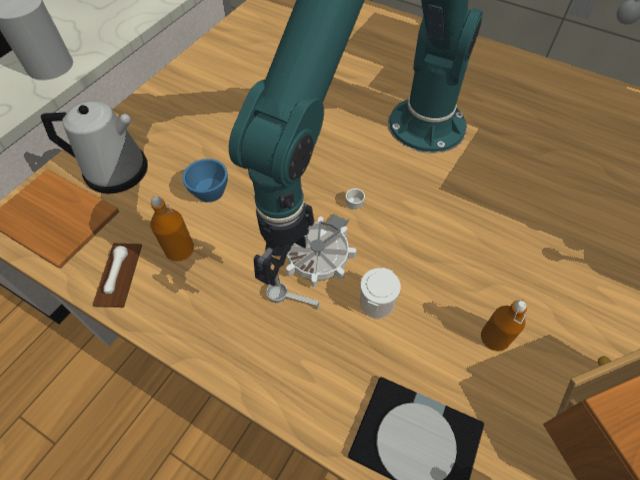

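View pics/wrist0.png

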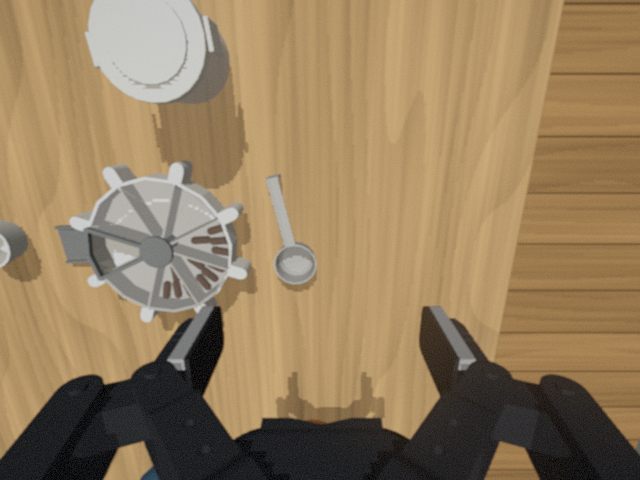

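```bash
cat > h.py <<'E'
import numpy as np,cv2
from scipy.spatial.transform import Rotation as R
from cell import arm,kin,state,viewer
def look(name,x0,x1,y0,y1,z=0.041,S=2000,img=None,pose=None):
    """wrist picture rectified onto plane z; x right, y up, S px/m; grid every 50 mm"""
    s=state(); im=viewer.grab_frame("wrist") if img is None else img
    c=viewer.calibration("wrist"); q=s["tcp_rot"]
    T=np.eye(4);T[:3,:3]=R.from_quat(np.r_[q[1:],q[0]]).as_matrix();T[:3,3]=s["tcp_pos"]
    W=np.linalg.inv(T@c["T_tool_cam"])
    P=c["K"]@W[:3]
    H=np.c_[P[:,0],P[:,1],P[:,2]*z+P[:,3]]           # (x,y,1)->px
    A=np.array([[1/S,0,x0],[0,-1/S,y1],[0,0,1]])
    o=cv2.warpPerspective(im,np.linalg.inv(H@A),(int((x1-x0)*S),int((y1-y0)*S)))
    for g in np.arange(np.ceil(x0*20)/20,x1,.05):
        u=int((g-x0)*S);cv2.line(o,(u,0),(u,8),(0,0,255),1);cv2.putText(o,f"{g:.2f}",(u,20),0,.4,(0,0,255))
    for g in np.arange(np.ceil(y0*20)/20,y1,.05):
        v=int((y1-g)*S);cv2.line(o,(0,v),(8,v),(0,0,255),1);cv2.putText(o,f"{g:.2f}",(10,v),0,.4,(0,0,255))
    cv2.imwrite(f"pics/{name}.png",o)
E
python3 - <<'E'
from h import *
look("rect0",.43,.78,.0,.3,img=cv2.imread("pics/wrist0.png"))
E
```

```text
(no output)
```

View pics/rect0.png

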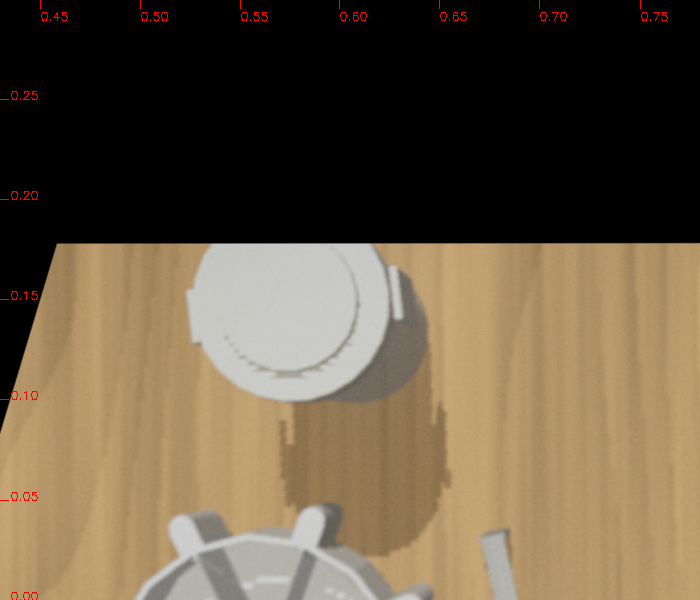

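```bash
python3 - <<'E'
from h import *
look("rect1",.43,.78,-.15,.12,img=cv2.imread("pics/wrist0.png"))
E
```

```text
(no output)
```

View pics/rect1.png

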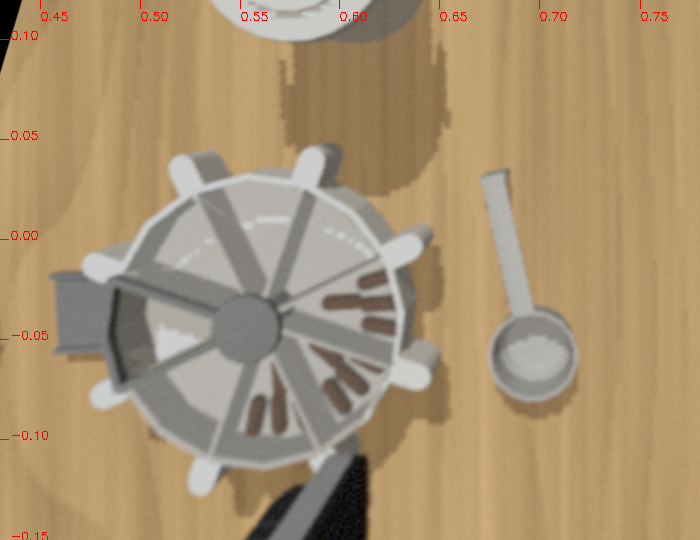

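The start is 2 clicks short: going counter-clockwise from the opening there is one empty compartment, then capsules at wrist pixel (172,288). The carousel centre is about (0.5585, -0.0405) and the lobes stand at about 26°+45k. I'll enter the gap at -41.5° and sweep it to -131.5°.

```bash
cat >> h.py <<'E'
C=np.array([.5585,-.0405])
def pose(deg,r,z,C=C):
    a=np.deg2rad(deg);u=np.array([np.cos(a),np.sin(a)])
    x=np.r_[-u,0];zz=np.array([0,0,-1.]);q=R.from_matrix(np.c_[x,np.cross(zz,x),zz]).as_quat()
    return np.r_[C+r*u,z],np.r_[q[3],q[:3]]
E
python3 - <<'E'
from h import *
arm.move_gripper(0.0)
p,q=pose(-41.5,.093,.14)
arm.move_pose(p,q); s=state();print(s["time"],s["tcp_pos"],p,s["grip_width"])
cv2.imwrite("pics/side1.png",viewer.grab_frame("side")[100:400,150:550])
im=viewer.grab_frame("wrist"); cv2.imwrite("pics/wrist1.png",im)
look("rect2",.43,.70,-.15,.09,img=im,S=1500)
a=cv2.imread("pics/rect2.png");b=cv2.resize(im,(400,300));o=np.zeros((360,805,3),np.uint8);o[:,:405]=a[:360,:405];o[:300,405:]=b;cv2.imwrite("pics/c2.png",o[:,:800])
E
```

```text
1.7333 [ 0.62954197 -0.10153713  0.14066074] [ 0.62815288 -0.10212366  0.14      ] 0.00016654361263717147Traceback (most recent call last):
  File "<stdin>", line 8, in <module>
ValueError: could not broadcast input array from shape (360,404,3) into shape (360,405,3)
```

View pics/side1.png

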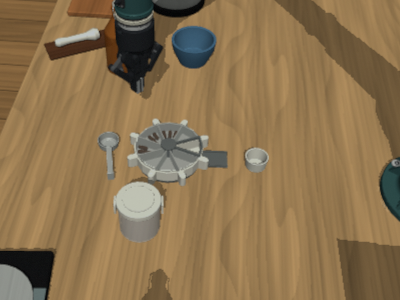

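```bash
python3 - <<'E'
from h import *
im=cv2.imread("pics/wrist1.png")
look("rect2",.43,.70,-.15,.09,img=im,S=1480)
a=cv2.imread("pics/rect2.png");h,w=a.shape[:2];b=cv2.resize(im,(400,300));o=np.zeros((h,w+400,3),np.uint8);o[:,:w]=a;o[:300,w:]=b;cv2.imwrite("pics/c2.png",o[:,:800])
E
```

```text
(no output)
```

View pics/c2.png

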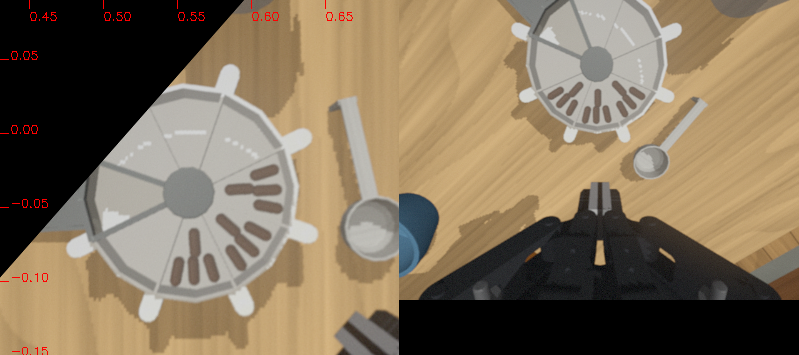

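```bash
cat >> h.py <<'E'
C=np.array([.5577,-.0410])
def go(deg,r=.090,z=.024,vel=.04):
    p,q=pose(deg,r,z,C); arm.servo_line(p,q,vel=vel); s=state()
    print(deg,round(s["time"],2),np.round(s["ft_force"],2),np.round(s["tcp_pos"]-p,4))
E
python3 - <<'E'
from h import *
go(-41.6,z=.13,vel=.1); go(-41.6,z=.06,vel=.1); go(-41.6,z=.024,vel=.05)
for d in np.arange(-49,-92,-7): go(d)
arm.dwell(.4)
im=viewer.grab_frame("wrist")
look("rect3",.43,.70,-.15,.09,img=im,S=1480)
a=cv2.imread("pics/rect3.png");h,w=a.shape[:2];b=cv2.resize(im,(400,300));o=np.zeros((h,w+400,3),np.uint8);o[:,:w]=a;o[:300,w:]=b;cv2.imwrite("pics/c3.png",o[:,:800])
E
```

```text
-41.6 2.09 [-0.93  0.12  0.29] [ 0.0001  0.0011 -0.0002]
-41.6 2.94 [0.05 0.24 0.24] [ 0.0005 -0.      0.0004]
-41.6 3.81 [-0.02 -0.75  0.32] [0.0002 0.     0.    ]
-49 4.25 [-0.07  0.43 -0.01] [ 0.0003 -0.      0.0003]
-56 4.67 [0.43 0.73 0.13] [0.0007 0.0005 0.0002]
-63 5.1 [ 1.18 -0.18  0.01] [ 0.     -0.0001 -0.    ]
-70 5.53 [ 0.42 -0.36 -0.17] [-0.0003  0.     -0.0001]
-77 5.95 [-2.64 -0.29  1.08] [-0.      0.0001 -0.    ]
-84 6.38 [-0.2  -0.32  0.61] [0.0004 0.0001 0.0001]
-91 6.8 [-0.26  0.63  0.68] [0.0004 0.     0.0001]
```

View pics/c3.png

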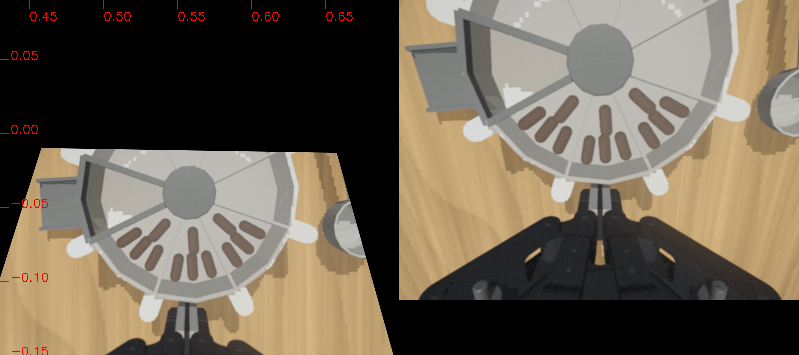

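The wheel has turned exactly one click and the carousel hasn't moved: cap nut still at (189,193), and the first filled compartment is now right beside the opening. Now the second click, then I lift out of the gap.

```bash
python3 - <<'E'
from h import *
for d in np.arange(-98,-137,-6.5): go(d)
arm.dwell(.4); go(-131.6); go(-131.6,z=.07,vel=.06); go(-131.6,r=.13,z=.17,vel=.12); arm.dwell(.5)
im=viewer.grab_frame("wrist")
look("rect4",.43,.70,-.15,.09,img=im,S=1480)
a=cv2.imread("pics/rect4.png");h,w=a.shape[:2];b=cv2.resize(im,(400,300));o=np.zeros((h,w+400,3),np.uint8);o[:,:w]=a;o[:300,w:]=b;cv2.imwrite("pics/c4.png",o[:,:800])
E
```

```text
-98.0 7.67 [ 0.93 -0.41 -0.12] [ 0.0006 -0.0001  0.0001]
-104.5 8.08 [0.51 0.33 0.3 ] [ 0.0002 -0.0001  0.    ]
-111.0 8.49 [ 0.74 -0.36 -0.22] [-0.0002 -0.     -0.0001]
-117.5 8.9 [ 0.28  0.38 -0.51] [ 0.      0.0001 -0.    ]
-124.0 9.31 [1.26 0.03 0.77] [ 0.0003 -0.      0.    ]
-130.5 9.72 [-0.54 -0.82  0.74] [ 0.0003 -0.0001  0.    ]
-131.6 10.37 [-1.21 -0.6  -0.71] [-0.0002  0.0002 -0.    ]
-131.6 11.28 [ 0.34 -0.84  0.14] [-0.0001  0.0001 -0.0001]
-131.6 12.33 [ 0.17  0.46 -0.38] [-0.0002  0.0005 -0.0005]
```

View pics/c4.png

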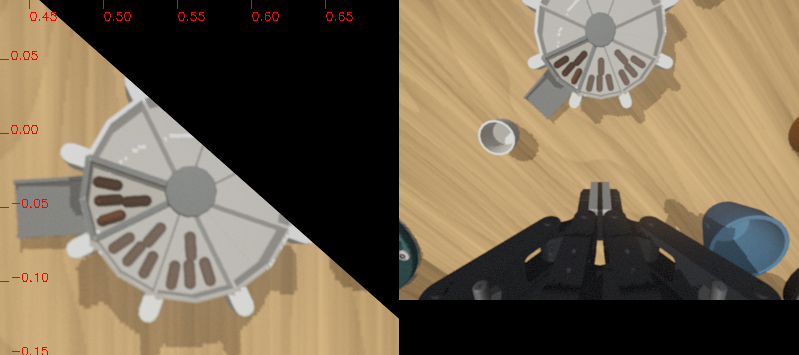

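The first filled compartment sits under the opening, and the lobes are back on the original click positions. The carousel centre is unchanged.

```bash
python3 -c "
from cell import arm;arm.hand_in()"
```

```text
the job is handed in; nothing more can be done
```

I turned the wheel two clicks clockwise with the shut fingertips, so the first filled compartment now sits under the opening, and handed the job in.

- **Method:** I put the fingertip into the gap between two lobes and swept it along an arc, pausing to look after the first click. Then I lifted it straight up out of the gap.
- **Position check:** The last picture shows the capsules under the opening. The lobes are at the original click positions, and the carousel's centre is within about 1–2 mm of where it started.
- **Force and time:** The wrist force readings, taken at the end of each short move, stayed below 3 N. The job took about 13 s.
- **Other things on the counter:** The fingers stayed clear of them. The cup and mortar were upright in the last picture. I did not take a final measurement of the jar, scoop or bottles.

No checks failed or disagreed.

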